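# Bring the felt polishing wheel round to the handpiece

### The job

Turn the bit carousel the shorter way round, never the long way, until its one broad flat felt wheel points straight at the handpiece standing upright in its round stand beside the carousel. The carousel's parking latch may or may not be holding it: if it is, draw the latch outward first. When the wheel faces the handpiece, push the latch fully in and leave everything at rest.

Things in the scene. Friction and masses are not known exactly. Their poses are not given: they have to be found in the camera images.
- carousel: Fixed dark steel foot of the bit carousel, a disc 156 mm wide and 12 mm high with a 50 mm wide arm running 175 mm from the axis along the foot's own +x, on which the latch slides. Origin: on the carousel's vertical axis at the work surface; x points along the latch arm (roughly away from the robot). Place and yaw vary.
- turntable (a joint): Angle (rad) of the turntable about the carousel's vertical axis, growing anticlockwise from above; 0: the felt wheel over the latch arm (foot's +x). No end stops; the reading counts on through full turns. Starts at 2.65 to 3.63, so the foot's -y side, short way, is 4.71, not -1.57. Friction 0.08 N m; stays where left. While the latch holds it has up to 1.3 rad of play, then stops hard.
- disc (a point): Centre of the top face of the aluminium turntable (170 mm wide, 10 mm thick, top 40 mm above the work surface), on the carousel's axis; turns with it. Its x axis points from the axis through the broad felt wheel. The handpiece starts 0.7 to 2.5 rad away the short way.
- wheel (a point): Centre of the top face of the broad flat cream felt wheel (46 mm wide, 9 mm thick, top 77 mm above the work surface), 62 mm out from the axis. The seven other bits around the turntable are slim points, cones and a ball under 17 mm wide and at most 74 mm high.
- bar (a point): Centre of the black bar grip on the carousel's axis by which the turntable is turned: 56 mm long, 14 mm wide, 32 mm high, from 94 to 126 mm above the work surface; this point is at 110 mm. The bar's length lies along this point's x (in line with the broad felt wheel). Grip it across its 14 mm width from above; below it is only a 22 mm shaft.
- latch (a joint): Travel (m) of the steel parking latch outward from the axis along the foot's +x: 0 fully in, 0.024 fully out (hard stops). Stays where left; about 2.5 N moves it. Starts anywhere in its travel. In far enough, its tongue under the turntable catches one of four lugs, unseen; out by over 0.018 it is always clear. With the wheel facing the handpiece no lug is in its way.
- latch_post (a point): Top centre, 77 mm above the work surface, of the upright post by which the latch is moved: 12 mm along the foot's x, 14 mm across, rising 52 mm from the slide (25 mm high). It is 130 mm from the axis along the foot's +x with the latch fully in, 154 mm fully out.
- nose (a point): Top of the bright steel handpiece, 150 mm above the work surface, on the vertical axis of its round dark stand (68 mm wide, fixed). It stands about 200 mm from the carousel's axis, either on the foot's +y side or its -y side; a plain round tin, 68 mm wide and 75 mm high, is on the other side.
There are look-alikes about, which are no part of the job. There is more than one size of the part that bears nose; the job needs the smallest.

How it is judged:
On the way:
1. the broad felt wheel points at the handpiece (y of nose in the frame of disc between -0.016 and 0.016 m and x of nose in the frame of disc above 0 m and velocity of joint turntable between -0.05 and 0.05 rad/s), for 0.2 s.
At the end, for the whole second after the job is handed in: The line from the turntable's axis through the broad felt wheel passes within 16 mm of the handpiece's axis, with the wheel on the handpiece's side; the turntable is still and the latch is in to within 4 mm of its inner stop (all of step 1 and value of joint latch below 0.004 m); the robot touches nothing.
It fails at once if the turntable is taken the long way round: it is turned well away from the handpiece, past 4.4 rad with the handpiece on the foot's +y side, or under 1.88 rad with it on the -y side ((y of nose in the frame of carousel above 0 m and value of joint turntable above 4.4 rad) or (y of nose in the frame of carousel below 0 m and value of joint turntable below 1.88 rad)).
It fails at once if the turntable is turned on past the handpiece and round over the latch arm (joint under 0.6 or over 5.7 rad) (value of joint turntable above 5.7 rad or value of joint turntable below 0.6 rad).
It also fails if it takes over 72 s, if anything falls off the work surface, if the arm or the gripper's body presses on something with over 40 N, if the wrist force passes 120 N, or if a joint passes its speed limit or range.

### The arm

A 6-joint arm with a two-finger parallel gripper is mounted at the origin on the work surface. World frame = base frame: x ahead of the robot, y to its left, z up, the work surface at z = 0. Lengths are in m, angles in rad, forces in N, time in s.
With the tool pointing down it reaches from about 0.3 to 1 m from the base axis. Payload 5.1 kg.
Tool frame: the origin (TCP) lies midway between the tips of the shut fingers; the grasp point (between the pads) lies 19 mm behind it (hold_point_z is the distance from the TCP to the grasp point, in m); z points along the fingers, y is the line along which they close (so a half turn about z gives the same grasp; the last joint's range is limited). The gripper opens to 95 mm and grips with 3 to 60 N. Pads are 20 mm wide; open, the fingers measure 119 mm over their backs; the gripper's body (75 mm by 180 mm) begins 59 mm behind the grasp point.
Start: joints at [1.169, 0.124, 1.65, -0, 1.367, -0.083], TCP at [0.204, 0.617, 0.215] pointing down, gripper open.
Joint ranges: [-2.61, 2.61], [-1.02, 2.33], [0.03, 2.71], [-1.35, 4.49], [0.32, 2.68], [-2.91, 2.91]. Speed limits (rad/s): [2.57, 2.57, 3.14, 3.14, 3.14, 3.14].

### API

Orientations are given as a 3x3 rotation matrix whose columns are the frame's x, y, z axes.
In Python, from rig import * gives the robot as it stands. Calls block until the motion is done:
- move_ptp(position, orientation): joint-space move of the TCP to a pose.
- move_l(position, frame=None, v=0.15, until_force=None): straight line of the TCP; frame=None keeps the orientation; v is the mean speed in m/s. With until_force (N) it stops when the force on the tool has changed by that much, and returns True; else False.
- move_j(angles): joint-space move.
- gripper_open() and close(effort=None): open the fingers fully, or close them until they stop; effort is the grip in N (None keeps the last).
- dwell(seconds).
- ik(position, orientation): joint angles nearest the present ones, or None.
- snapshot(name): name is "scene" or "top"; returns a dict with "pixels" (420x560x3 uint8, red, green, blue), "fx", "fy", "cx", "cy" (pixels), "rvec" (rotation vector, rad) and "tvec" (3), from world to camera coordinates, as OpenCV has them. Camera axes: x right, y down, z forward; pixel columns grow to the right and rows downward; lengths in m; the calibration is good to about 2 mm. A picture is of the moment at which its call begins. There is no depth.
A pose or a line that the arm cannot do raises MotionError and nothing moves.
- job_done(): hands the job in; it is judged then, once.
Readings, each from a call of its own:
- read_time(): time.
- read_joint_positions(): joint angles.
- read_qd(): joint speeds.
- read_joint_efforts(): joint torques, N m.
- read_tool_pos(): TCP position.
- read_tool_rot(): TCP orientation.
- read_contact_force(): force on the tool from outside, world axes, zero at the start.
- read_wrist_torque(): the same for the moment, N m.
- read_grip_width(): finger opening in m.
- read_grip_force(): force on a finger pad.
Only numpy, scipy, OpenCV 4.12 (cv2) and the standard library are available. Lean on these libraries where they do the work, as an engineer would, in place of code of your own. Each camera call takes 0.05 s, during which the arm holds its last target. There are 200 camera calls.

## Working session

There is one attempt and no reset: what is moved stays moved. The work goes in short steps, each a Python script; the robot and the scene stay as the last script left them, time stands still between calls to the robot, and variables do not carry over. Pictures are saved under pics/ and viewed, at most 10 in all, crops included, and the job is handed in when it is done.

```bash
mkdir -p pics; ls
python3 - <<'E'
from rig import *
import cv2
for n in("scene","top"):
    s=snapshot(n); cv2.imwrite(f"pics/{n}0.png",cv2.cvtColor(s["pixels"],cv2.COLOR_RGB2BGR))
    print(n,s["fx"],s["cx"],s["cy"],s["rvec"],s["tvec"])
print(read_time())
E
```

```text
pics
scene 384.6358774964842 279.3892218809381 210.78332262359373 [ 0.68054557  2.45146588 -1.36471654] [ 0.40890947 -0.04018573  0.95182869]
top 500.4826791129165 282.292813919604 214.18967558799432 [ 2.17390625 -2.11973214  0.13201541] [0.02399022 0.51530202 0.96193272]
0.1
```

View pics/top0.png

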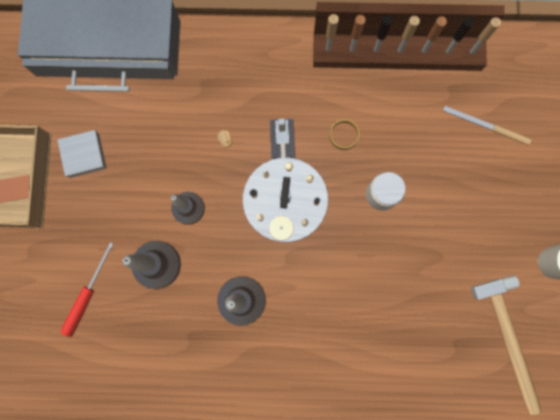

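View pics/scene0.png

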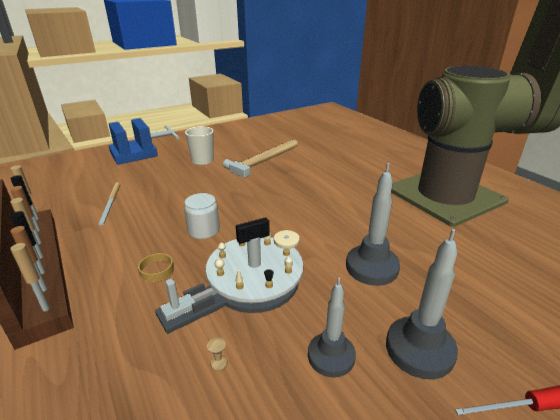

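The top view shows the carousel axis near (286,200), the felt wheel at (281,228), the latch post near (282,127), the tin at (386,190), and the smallest stand at (187,207). That puts the handpiece on the +y side (image left). I'll crop both views for finer pixel positions.

Run:
```python
import cv2
for n,(x,y) in(("top",(160,105)),("scene",(150,210))):
    c=cv2.imread(f"pics/{n}0.png")[y:y+150,x:x+200]
    c=cv2.resize(c,(800,600),interpolation=cv2.INTER_CUBIC); cv2.imwrite(f"pics/{n}0c.png",c)
```

```text
(no output)
```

View pics/top0c.png

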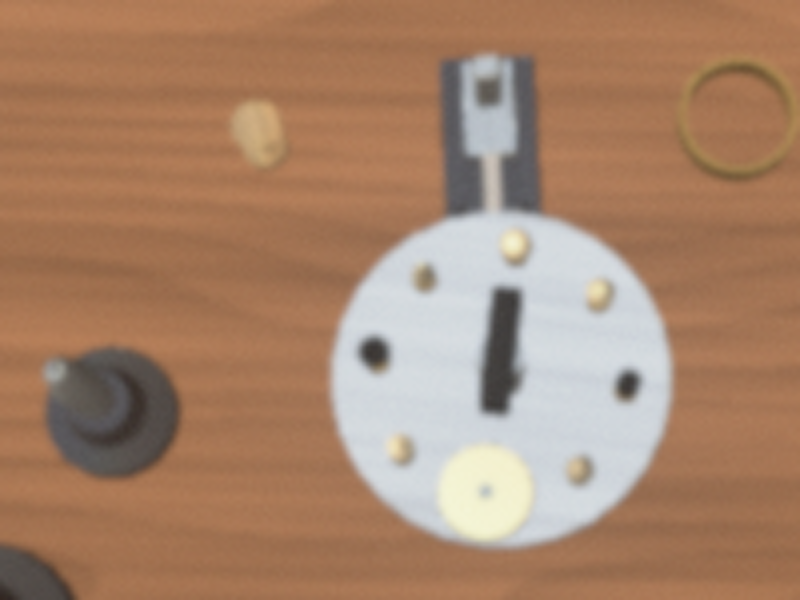

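View pics/scene0c.png

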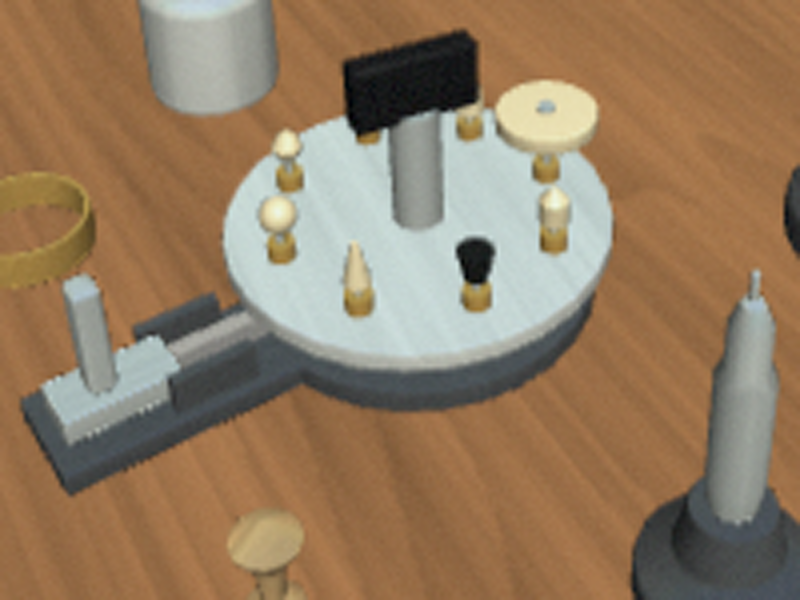

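Crop readings:

| Point | Top crop | Scene crop |
|---|---|---|
| Disc centre | (501,379) | – |
| Felt wheel | (486,491) | (546,106) |
| Bar top | (501,350) | – |
| Post top | about (487,64) | (83,283) |
| Nose tip | (55,366) | (756,272) |
| Arm end middle | (488,59) | – |

The handpiece on the stand at the left of the top crop is the smallest of the three.

```bash
cat > h.py <<'E'
from rig import *
import numpy as np, cv2
CAM={"scene":(384.6358774964842,279.3892218809381,210.78332262359373,[0.68054557,2.45146588,-1.36471654],[0.40890947,-0.04018573,0.95182869]),
"top":(500.4826791129165,282.292813919604,214.18967558799432,[2.17390625,-2.11973214,0.13201541],[0.02399022,0.51530202,0.96193272])}
def ray(n,u,v):
    f,cx,cy,r,t=CAM[n]; R=cv2.Rodrigues(np.array(r))[0]
    return -R.T@np.array(t), R.T@np.array([(u-cx)/f,(v-cy)/f,1])
def px(n,u,v,z):
    c,d=ray(n,u,v); return c+d*(z-c[2])/d[2]
OFF={"top":(160,105),"scene":(150,210)}
def cr(n,u,v,z):   # 4x-crop pixel -> world at height z
    return px(n,OFF[n][0]+(u+.5)/4-.5,OFF[n][1]+(v+.5)/4-.5,z)
def down(a):       # tool down, closing axis (y) at world angle a
    y=np.array([np.cos(a),np.sin(a),0]); z=np.array([0,0,-1.]); return np.column_stack([np.cross(y,z),y,z])
E
python3 - <<'E'
from h import *
np.set_printoptions(precision=4,suppress=True)
P=dict(disc=(501,379,.04),wheel=(486,491,.077),bartop=(501,350,.126),post=(487,64,.077),nose=(55,366,.15),armend=(488,59,.012),arm_in=(493.5,211,.012),stand=(113,412,.01))
for k,v in P.items(): print(k,cr("top",*v))
for k,v in dict(disc=(418,228,.04),wheel=(546,106,.077),post=(83,283,.077),nose=(756,272,.15)).items(): print("s",k,cr("scene",*v))
print(read_tool_rot())
E
```

```text
disc [0.5437 0.0326 0.04  ]
wheel [0.4835 0.038  0.077 ]
bartop [0.5428 0.0322 0.126 ]
post [0.6933 0.043  0.077 ]
nose [0.5265 0.2292 0.15  ]
armend [0.7175 0.0438 0.012 ]
arm_in [0.6362 0.0389 0.012 ]
stand [0.5267 0.231  0.01  ]
s disc [0.5514 0.0414 0.04  ]
s wheel [0.4844 0.0374 0.077 ]
s post [0.6932 0.0439 0.077 ]
s nose [0.5289 0.2319 0.15  ]
[[-0.9496  0.3134 -0.0007]
 [ 0.3134  0.9496 -0.0017]
 [ 0.0001 -0.0018 -1.    ]]
```

Triangulation puts the axis at (0.543,0.0325), with a foot yaw of about 0.063. The post is about 150.5 mm out, so the latch is near 0.0205 and only marginally clear. The wheel is at world angle 3.05 and the nose bearing is 1.649, so the turn is about 1.40 rad clockwise. I'll draw the latch fully out first to be safe.

```bash
cat >> h.py <<'E'
AX=np.array([.543,.0325]); YAW=.063; EX=np.array([np.cos(YAW),np.sin(YAW)])
def at(xy,z): return [float(xy[0]),float(xy[1]),z]
E
python3 - <<'E'
from h import *
np.set_printoptions(precision=4,suppress=True)
p=np.array([.6932,.0435]); R=down(YAW+np.pi/2)
move_ptp(at(p,.19),R); print(read_time(),read_joint_positions())
print(move_l(at(p,.042),v=.12,until_force=8),read_tool_pos())
close(20); print(read_grip_width(),read_tool_pos(),read_contact_force())
print(move_l(at(p+EX*.008,.042),v=.02,until_force=12),read_tool_pos(),read_contact_force(),read_time())
E
```

```text
2.7667 [-0.0134  0.2345  1.5661  0.0002  1.3409 -1.6483]
False [0.6941 0.0435 0.0433]
0.013797930435662898 [0.6933 0.0423 0.042 ] [-0.2719 -5.0252 -0.1797]
False [0.6992 0.0427 0.0418] [-6.9744 -6.1325  4.586 ] 5.9333
```

The post is gripped (13.8 mm) and the latch is now against its outer stop. Next I release it and grip the bar.

Run:
```python
from h import *
np.set_printoptions(precision=4,suppress=True)
gripper_open(); p=read_tool_pos(); move_l([p[0],p[1],.19],v=.2)
move_ptp(at(AX,.19),down(3.05-np.pi/2))
print(move_l(at(AX,.093),v=.12,until_force=8),read_tool_pos())
close(25); dwell(.3); R=read_tool_rot(); print(read_grip_width(),read_tool_pos(),np.arctan2(R[1][1],R[0][1]),read_contact_force(),read_wrist_torque(),read_joint_positions(),read_time())
```

```text
False [0.5438 0.0325 0.0938]
0.02069095714920415 [0.543  0.0321 0.093 ] 1.4792290228693716 [-0.1027 -2.9504 -0.4031] [-0.6645  0.082  -0.0339] [-0.0392 -0.0006  1.9946 -0.0008  1.1477 -1.5181] 11.2917
```

The grip width of 20.7 mm is more than the bar's 14 mm, so I'll take a look.

Run:
```python
from h import *
print(read_grip_width(),read_grip_force(),read_time())
a=[]
for n,(x,y) in(("top",(215,105)),("scene",(150,170))):
    c=snapshot(n)["pixels"][y:y+150,x:x+130]; a.append(cv2.resize(c,None,fx=3,fy=3,interpolation=cv2.INTER_CUBIC))
cv2.imwrite("pics/g1.png",cv2.cvtColor(np.hstack(a),cv2.COLOR_RGB2BGR))
```

```text
0.02069095714920415 25.000159442424774 11.2917
```

View pics/g1.png

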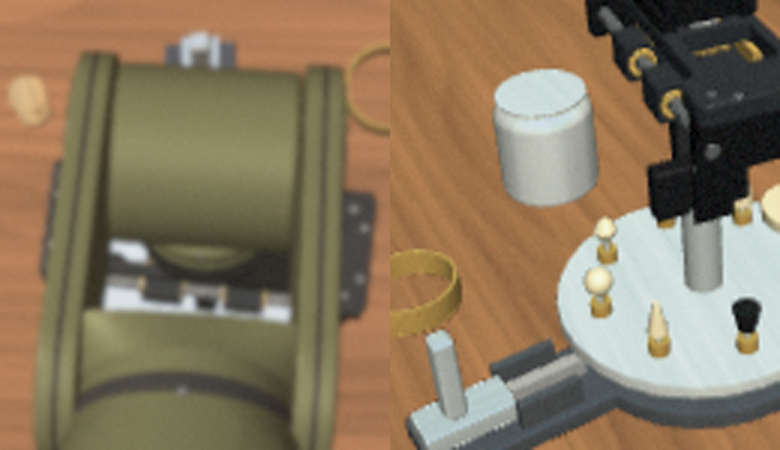

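The turntable looks unmoved. The fingertips at 93 mm are probably pinching the 22 mm shaft just below the bar, so I'll regrip 8 mm higher.

Run:
```python
from h import *
np.set_printoptions(precision=4,suppress=True)
gripper_open(); move_l(at(AX,.101),v=.05)
close(25); R=read_tool_rot(); print(read_grip_width(),read_tool_pos(),np.arctan2(R[1][1],R[0][1]),read_contact_force(),read_wrist_torque(),read_time())
```

```text
0.013789218877205555 [0.543  0.0321 0.101 ] 1.4791585920812085 [-0.396  -3.0705  0.0521] [-0.3094  0.058   0.057 ] 14.2083
```

The grip is now 13.8 mm, on the bar. I turn it clockwise using the last joint.

Run:
```python
from h import *
np.set_printoptions(precision=4,suppress=True)
q0=np.array(read_joint_positions())
for a in (.3,.7,1.1,1.401):
    q=q0.copy(); q[5]+=a; move_j(q.tolist()); R=read_tool_rot()
    print(np.arctan2(R[1][1],R[0][1]),read_tool_pos(),read_contact_force(),read_wrist_torque(),read_grip_width(),read_time())
dwell(.3); R=read_tool_rot(); print(np.arctan2(R[1][1],R[0][1]))
gripper_open(); move_l(at(AX,.19),v=.15)
# to above the latch post (fully out), then a picture
move_ptp(at(AX+EX*.150,.19),down(YAW+np.pi/2)); print(read_time())
a=[]
for n,(x,y) in(("top",(160,105)),("scene",(150,210))):
    c=snapshot(n)["pixels"][y:y+150,x:x+200]; a.append(cv2.resize(c,None,fx=2,fy=2,interpolation=cv2.INTER_CUBIC))
cv2.imwrite("pics/t1.png",cv2.cvtColor(np.hstack(a),cv2.COLOR_RGB2BGR))
```

```text
1.1818525901991435 [0.5432 0.0329 0.101 ] [ 1.5407  3.3613 -1.6088] [ 0.6155 -0.2407 -0.0824] 0.013473492825793429 14.6
0.7810636801304665 [0.5438 0.0339 0.101 ] [ 5.0708  7.3813 -4.2566] [ 1.0743 -0.6223 -0.0341] 0.013978102103096454 15.0667
0.3808398789374728 [0.5449 0.0345 0.101 ] [ 8.8137  9.9322 -6.3517] [ 1.4033 -1.1097 -0.0865] 0.014151797450510503 15.5333
0.0796557311142577 [0.5458 0.0347 0.101 ] [12.7292 10.441  -9.124 ] [ 1.6145 -1.6796 -0.0228] 0.014048451747069158 15.925
0.07979498119857574
19.7083
```

View pics/t1.png

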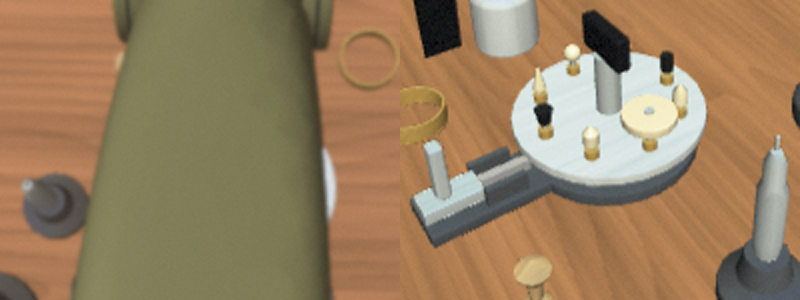

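The turntable turned by the full angle, and the wheel at (648,113) in the right half now faces the small handpiece. I push the latch in.

Run:
```python
from h import *
np.set_printoptions(precision=4,suppress=True)
print("wheel",cr("scene",2*248,2*113,.077))
p=AX+EX*.154+[0,-.0002]
move_ptp(at(p,.19),down(YAW+np.pi/2)); print(move_l(at(p,.042),v=.12,until_force=8))
close(20); print(read_grip_width(),read_tool_pos(),read_contact_force())
print(move_l(at(p-EX*.031,.042),v=.03,until_force=20),read_tool_pos(),read_contact_force(),read_time())
dwell(.2); t=np.array(read_tool_pos()); print("radius",(t[:2]-AX)@EX)
gripper_open(); move_l([t[0],t[1],.19],v=.2)
move_ptp([.3,-.45,.3],down(np.pi/2)); print(read_time())
for n in("top","scene"):
    x,y=OFF[n]; c=snapshot(n)["pixels"][y:y+150,x:x+200]
    cv2.imwrite(f"pics/e_{n}.png",cv2.cvtColor(cv2.resize(c,(800,600),interpolation=cv2.INTER_CUBIC),cv2.COLOR_RGB2BGR))
```

```text
wheel [0.5437 0.0959 0.077 ]
False
0.013755372344542778 [0.6967 0.0425 0.042 ] [-0.0978  1.8333 -0.3375]
True [0.6724 0.0408 0.0421] [2.4427 0.3899 1.0174] 23.5333
radius 0.12967385726381903
28.225
```

View pics/e_top.png

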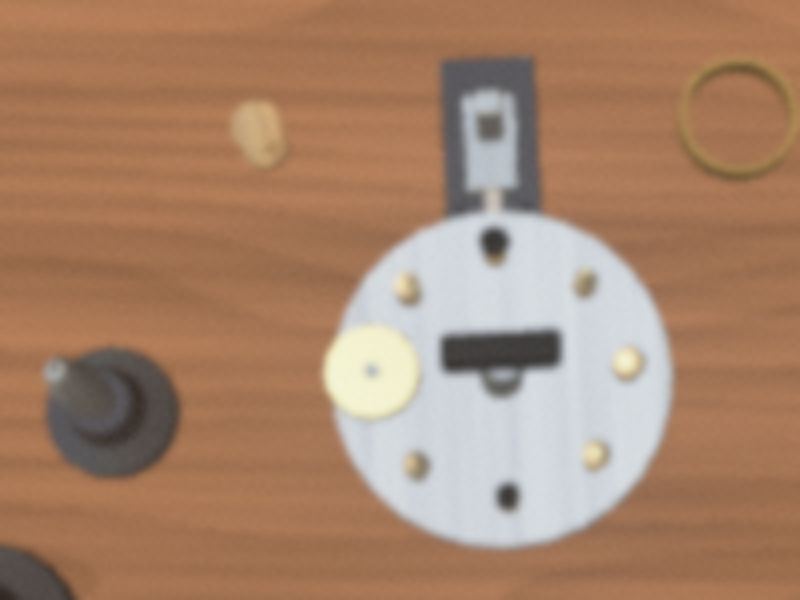

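View pics/e_scene.png

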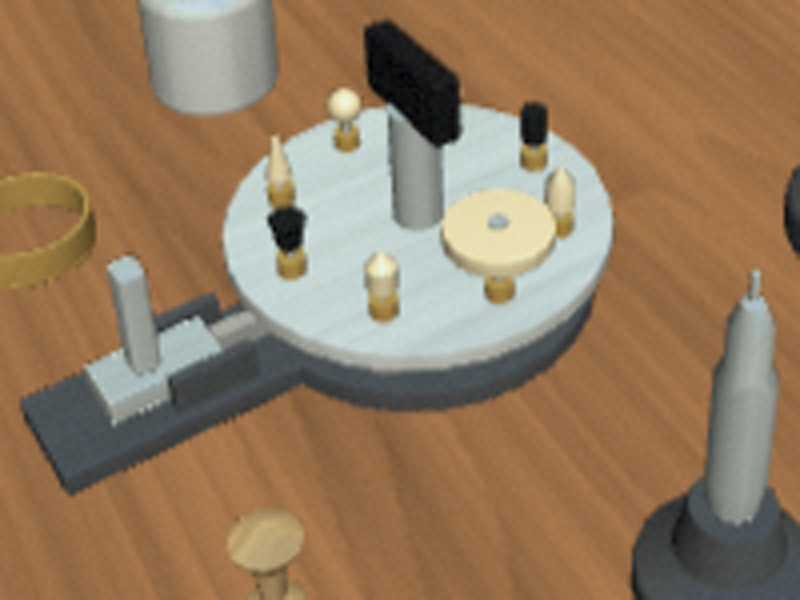

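The final views show the wheel at top crop (371,371) and scene crop (498,222), and the post top at scene crop (126,267). I'll check the numbers.

Run:
```python
from h import *
for w in (cr("top",371,371,.077),cr("scene",498,222,.077)):
    d=w[:2]-AX; d/=np.linalg.norm(d); print(w,np.arctan2(d[1],d[0]))
    for n in ([.5265,.2292],[.5289,.2319]):
        e=np.array(n)-AX; print("  nose y",d[0]*e[1]-d[1]*e[0])
for a in (cr("top",372,370,.077),): pass
b0,b1=cr("top",441,351,.126),cr("top",561,348,.126); print("bar ang",np.arctan2(*(b0-b1)[[1,0]]))
p=cr("scene",126,267,.077); print("post r",(p[:2]-AX)@EX)
```

```text
[0.53992384 0.094582   0.077     ] 1.6203057350592807
  nose y 0.0067452592618564445
  nose y 0.004214579280323635
[0.54183626 0.09424423 0.077     ] 1.589641814346267
  nose y 0.012790382093666803
  nose y 0.010339928459351706
bar ang 1.6203470343170443
post r 0.13383839597073222
```

The wheel is about 5 mm off centre and the latch is too near its 4 mm limit to trust. I'll regrip the bar at the exact bearing to square it, then push the post inward from outside with shut fingers.

Run:
```python
from h import *
np.set_printoptions(precision=4,suppress=True)
c=np.array([.5430,.0322])
move_ptp(at(c,.19),down(.08)); move_l(at(c,.101),v=.1); close(25); dwell(.3)
R=read_tool_rot(); print(read_grip_width(),np.arctan2(R[1][1],R[0][1]),read_tool_pos(),read_contact_force(),read_wrist_torque())
gripper_open(); move_l(at(c,.19),v=.15)
p=AX+EX*.185+[0,-.0005]
move_ptp(at(p,.19),down(YAW+np.pi/2)); close(10); print("shut",read_grip_width())
move_l(at(p,.048),v=.15)
print(move_l(at(AX+EX*.125,.048),v=.03,until_force=18),read_tool_pos(),read_contact_force(),read_time())
t=np.array(read_tool_pos()); print("radius",(t[:2]-AX)@EX)
t[:2]+=EX*.03; move_l(t.tolist(),v=.1); move_l([t[0],t[1],.19],v=.2)
move_ptp([.3,-.45,.3],down(np.pi/2)); print(read_time())
a=[]
for n in("top","scene"):
    x,y=OFF[n]; k=snapshot(n)["pixels"][y:y+150,x:x+200]
    a.append(cv2.resize(k,(800,600),interpolation=cv2.INTER_CUBIC))
cv2.imwrite("pics/f.png",cv2.cvtColor(np.hstack([a[0][40:560,300:700],a[1][:520,:400+200][:,20:420]]),cv2.COLOR_RGB2BGR))
```

```text
0.013770391724414667 0.07955104656412078 [0.5459 0.0324 0.101 ] [11.3716  1.1157 -8.2049] [ 0.1504 -1.6569 -0.0695]
shut 0.000505006789993946
True [0.6937 0.0418 0.0484] [ 2.607   0.3105 -0.2489] 40.3833
radius 0.15097324576239504
44.05
```

View pics/f.png

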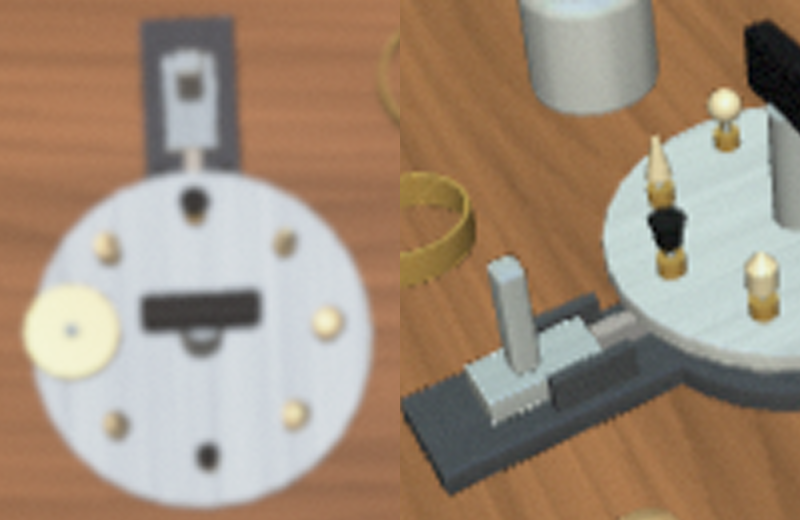

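Both pushes, each over 18 N, ended at the same position. To confirm that's the inner stop, I'll compare the post's image shift from its fully out position with the expected 24 mm.

Run:
```python
from h import *
s0=cv2.resize(cv2.imread("pics/scene0.png")[210:360,150:350],(800,600),interpolation=cv2.INTER_CUBIC)
t1=cv2.resize(cv2.imread("pics/t1.png")[:,400:],(800,600),interpolation=cv2.INTER_CUBIC)
e=cv2.imread("pics/e_scene.png"); k=cv2.cvtColor(cv2.resize(snapshot("scene")["pixels"][210:360,150:350],(800,600),interpolation=cv2.INTER_CUBIC),cv2.COLOR_RGB2BGR)
T=e[255:360,108:160]   # post, top centre (126,267) in e
for n,im in(("start",s0),("out",t1),("in",e),("now",k)):
    m=cv2.matchTemplate(im[230:430,:260],T,cv2.TM_CCOEFF_NORMED); _,s,_,l=cv2.minMaxLoc(m)
    u,v=l[0]+18,l[1]+230+12; p=cr("scene",u,v,.077); print(n,s,u,v,p,"r",(p[:2]-AX)@EX)
```

```text
start 0.9527471661567688 81 287 [0.69451502 0.04565837 0.077     ] r 0.15204286455427007
out 0.9484423995018005 66 292 [0.70015399 0.04543602 0.077     ] r 0.15765665551888644
in 0.9999971389770508 126 267 [0.67640439 0.04359719 0.077     ] r 0.13383839597073222
now 0.9979289174079895 126 267 [0.67640439 0.04359719 0.077     ] r 0.13383839597073222
```

The out-to-in travel is 23.8 mm, so the latch is at its inner stop. All the bearing estimates (1.62–1.66, grip 1.65) keep the wheel's line within about 9 mm of the nose. The arm is clear, so I'm handing in.

```bash
python3 -c "
from rig import *
print(read_time()); print(job_done())"
```

```text
44.2
the job is handed in; nothing more can be done
None
```

The job is handed in, with no verdict returned: I turned the carousel about 1.4 rad clockwise (the short way), so by my measurements the felt wheel's line passes within about 9 mm of the smallest handpiece (limit 16 mm), the latch is on its inner stop, and the arm is clear, at 44.2 s.

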